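# Change the whetstone in the sharpening holder

### The job

Change the sharpening holder over to the thin stone: swing the clamp lever out, lift the thick stone out and lay it gently in the wooden drying cradle, centred and flat, down between the cheeks of both saddles. Then set the thin stone gently and flat in the holder, between the corner guides, and swing the lever fully home again so that the jaw holds the stone tight against the fixed jaw. Drop neither stone, and leave the tin, the mug, the sauce bottle and the pepper mill where they stand.

Things in the scene. Friction and masses are not known exactly. Their poses are not given: they have to be found in the camera images.
- holder: Whetstone holder, fixed: an aluminium base plate 292 x 88 mm (top at z 13 mm, x -178 to +114 mm) with a fixed jaw at its +x end and a lever-driven jaw towards its -x end. Origin on the worktop under the middle of a clamped stone; x along the stone, z up. From x -66 to 66 mm nothing stands beside the stone above z 13 mm.
- lever (a joint): Clamp lever on an upright axis at holder x -153, y 0 mm. 0: home, it points along holder +y, stone clamped. Grows anticlockwise from above to 1.6 rad: it points along holder -x, jaw fully back. A snail cam draws the jaw back 8.5 mm per rad; the jaw's pad is sprung, about 10 N when home. 2 to 5 N at the knob moves it; it stays where left. Starts at 0 to 0.2 rad.
- lever_knob (a point): Middle of the upright round black knob at the lever's end, 20 mm diameter, 60 mm from the lever's axis; this point is 55 mm above the worktop. The knob reaches from z 36 to 66 mm (full diameter from 44 to 62 mm), the lever's arm below it from z 31 to 37 mm. It may turn in the fingers.
- thick_stone: The thick dark grey whetstone, 180 x 60 x 28 mm (x, y, z), 0.65 kg; origin under its centre, on its underside. It starts clamped in the holder.
- thin_stone: The thin dark grey whetstone, 180 x 60 x 15 mm (x, y, z), 0.36 kg, same material; origin under its centre, on its underside. It starts lying flat on the open worktop.
- cradle: Wooden drying cradle, fixed: a spine (172 mm long, 50 mm wide, 10 mm high) along x with two notched saddles at x -62 and +62 mm, 16 mm thick, 94 mm wide. Origin on the worktop under its middle, z up. A stone rests at z 16 mm between cheeks 69 mm apart in y, which stand to z 29 mm and flare out above to z 36 mm. Ends are open; the stone belongs at x 0, y 0.
- tin: Low tin, 86 mm diameter, 40 mm high, beside the thin stone on its -y side; stays where it is. Origin under its centre.
- cup: Mug with a handle, 78 mm diameter, 114 mm over the handle, 93 mm high, at the right, behind the work; stays where it is. Origin under its centre.
- sauce_bottle: Sauce bottle, 61 mm diameter, 240 mm high; stays where it is. Origin under its centre.
- mill: Wooden pepper mill, 58 mm diameter, 160 mm high; stays where it is. Origin under its centre.
- jaw_pad: Rubber pad on the face of the moving jaw, 60 mm wide in y, 12 mm high (z 28 to 40 mm); origin in the middle of its face, at worktop height; x points at the fixed jaw.
- stone_seat (a point): Point on top of the holder's two rubber rests (50 mm wide, at holder x +-35 to +-65 mm), 30 mm above the worktop: where the underside of a clamped stone has its middle. Both stones are 180 mm long. With the lever out, lay the stone about 5 mm to the -x side of this point; closing the lever pushes it here, against the fixed jaw.
- fixed_jaw (a point): Top of the rubber face of the fixed jaw, at holder x +90 mm, 40 mm high. The moving jaw at the other end is as high; its face is at x -90 mm on a clamped stone and at about x -101 mm with the lever fully out, so the gap is then 191 mm for a 180 mm stone.
- corner_guide (a point): Inner top edge of one of four upright corner guides, at holder x +-68 to +-80 mm, y +-33.5 mm: 67 mm between them for a stone 60 mm wide. They are straight up to z 39 mm and flare outwards above that to about 75 mm apart at z 46 mm, which leads the stone in.

How it is judged:
On the way, in this order (a step that is already met when the one before it is completed fails the run):
1. the clamp lever is swung out (value of joint lever above 1.1 rad), for 0.1 s.
2. the thick stone lies flat in the drying cradle, between the cheeks of both saddles, let go (x of thick_stone in the frame of cradle between -0.022 and 0.022 m and y of thick_stone in the frame of cradle between -0.007 and 0.007 m and z of thick_stone in the frame of cradle between 0.012 and 0.019 m and angle between the x axis of thick_stone and the x axis of cradle, either way round below 0.12 rad and angle between the z axis of thick_stone and the z axis of cradle, either way round below 0.05 rad and contact force between thick_stone and the fingers below 0.2 N and linear speed of thick_stone below 0.02 m/s), for 0.2 s.
3. the thin stone lies flat in the holder between the corner guides, the lever still out, let go (x of thin_stone in the frame of holder between -0.016 and 0.004 m and y of thin_stone in the frame of holder between -0.006 and 0.006 m and z of thin_stone in the frame of holder between 0.027 and 0.0325 m and angle between the x axis of thin_stone and the x axis of holder, either way round below 0.05 rad and angle between the z axis of thin_stone and the z axis of holder, either way round below 0.04 rad and contact force between thin_stone and the fingers below 0.2 N and value of joint lever above 0.8 rad), for 0.2 s.
At the end, for the whole second after the job is handed in: Thin stone flat in the holder between the guides, within 3 mm of its place against the fixed jaw, pressed by the jaw pad (over 3 N), lever within 0.2 rad of home; thick stone flat in the cradle between the cheeks of both saddles, middle within 22 mm of the cradle's lengthwise; both at rest (x of thin_stone in the frame of holder between -0.003 and 0.003 m and y of thin_stone in the frame of holder between -0.006 and 0.006 m and z of thin_stone in the frame of holder between 0.027 and 0.0325 m and angle between the x axis of thin_stone and the x axis of holder, either way round below 0.04 rad and angle between the z axis of thin_stone and the z axis of holder, either way round below 0.04 rad and value of joint lever below 0.2 rad and contact force between jaw_pad and thin_stone above 3 N and x of thick_stone in the frame of cradle between -0.022 and 0.022 m and y of thick_stone in the frame of cradle between -0.007 and 0.007 m and z of thick_stone in the frame of cradle between 0.012 and 0.019 m and angle between the x axis of thick_stone and the x axis of cradle, either way round below 0.12 rad and angle between the z axis of thick_stone and the z axis of cradle, either way round below 0.05 rad and linear speed of each of thick_stone, thin_stone below 0.02 m/s); the robot touches nothing.
It fails at once if the tin is pushed more than 20 mm or tipped (distance of tin from where it was at the start of the episode above 0.02 m or angle between tin's own z axis and vertical above 0.2 rad).
It fails at once if the mug is pushed more than 20 mm or tipped (distance of cup from where it was at the start of the episode above 0.02 m or angle between cup's own z axis and vertical above 0.2 rad).
It fails at once if the sauce bottle is pushed more than 20 mm or tipped (distance of sauce_bottle from where it was at the start of the episode above 0.02 m or angle between sauce_bottle's own z axis and vertical above 0.2 rad).
It fails at once if the pepper mill is pushed more than 20 mm or tipped (distance of mill from where it was at the start of the episode above 0.02 m or angle between mill's own z axis and vertical above 0.2 rad).
It fails at once if a stone falls freely, faster than 0.5 m/s (a drop of some 13 mm: stones chip) ((linear speed of thick_stone above 0.5 m/s and contact force between thick_stone and the fingers below 0.5 N) or (linear speed of thin_stone above 0.5 m/s and contact force between thin_stone and the fingers below 0.5 N)).
It also fails if it takes over 72 s, if anything falls off the work surface, if the arm or the gripper's body presses on something with over 40 N, if the wrist force passes 120 N, or if a joint passes its speed limit or range.

### The arm

A 6-joint arm with a two-finger parallel gripper is mounted at the origin on a cart in front of the work surface, level with it; the furniture and walls round the work are solid. World frame = base frame: x ahead of the robot, y to its left, z up, the work surface at z = 0. Lengths are in m, angles in rad, forces in N, time in s.
With the tool pointing down it reaches from about 0.25 to 0.85 m from the base axis. Payload 12.5 kg.
Tool frame: the origin (TCP) lies on the centre line of the jaws, within the pads' length; the fingertips stand 17 mm ahead of it and the grasp point (between the pads) lies 2 mm behind it (arm.nose_length is the distance from the TCP to the fingertips, in m); z points along the fingers, y is the line along which they close (so a half turn about z gives the same grasp; the last joint's range is limited). The gripper opens to 93 mm and grips with 3 to 60 N. Pads are 15 mm wide; open, the fingers measure 128 mm over their backs; the gripper's body (75 mm by 188 mm) begins 65 mm behind the grasp point.
Start: joints at [-1.208, 0.351, 1.652, -0, 1.139, -0.085], TCP at [0.238, -0.496, 0.236] pointing down, gripper open.
Joint ranges: [-2.75, 2.75], [-0.79, 2.1], [0.01, 2.65], [-1.57, 4.71], [0.07, 3.14], [-2.87, 2.87]. Speed limits (rad/s): [2.22, 2.22, 2.79, 3.14, 3.14, 3.14].

### API

Orientations are given as a unit quaternion [x, y, z, w].
In Python, from station import arm, viewer, finish_job gives the robot as it stands. The module is installed in compiled form; this text tells all that it offers.
- The arm moves only by the tool send_rows, never from a script. Its argument "deltas" is a list that holds one entry, the list of rows, each a list of 5 numbers: the closure, from -1 (fully open) to 1 (shut), then the shift along the tool's x, y, z in m, then the turn about the tool's z in degrees. A call has 1 to 5 rows; each row shifts and turns the commanded pose from where the row before left it, along the tool's axes as they then stand; what a row does not reach is not made up. A row lasts 1/12 s, in which the tool goes at most 41.7 mm and 7.16 degrees, less where a joint would pass 70% of its speed; a pose out of reach is approached as far as the arm can. A call with a gripper value outside its range is refused whole. The fingers move at their own pace and stop on an object; "newtons" is the grip in N (left out, the last holds). Time passes only in rows, so rows that do not move let the fingers close. It gives the time, the measured TCP pose, the force, the opening and the grip force at its end, in the units of the state.
- arm.observe(): the state, without advancing time (a new reading comes with each control period).
- viewer.grab_frame(name): name is "scene" or "top"; returns (picture, depth): 420x560x3 uint8, blue, green, red; 420x560 float32, m along the optical axis (not along the pixel's ray), 0 where there is no reading.
- viewer.camera_info(name): a dict with "intrinsics" (3x3 intrinsics, pixels), "extrinsics" (4x4, takes a point from camera to world coordinates). Camera axes: x right, y up, looking along -z (the intrinsics and any distortion apply to the point x, -y, -z); pixel columns grow to the right and rows downward; lengths in m; the calibration is good to about 2 mm. A picture is of the moment at which its call begins. camera_info takes no time and is no camera call.
- finish_job(): hands the job in; it is judged then, once.
The state is a dict: "time_s": time; "joint_pos": joint angles; "qd": joint speeds; "tau": joint torques, N m; "ee_pos": TCP position; "orientation": TCP orientation; "wrist_force": force on the tool from outside, world axes, zero at the start; "wrist_torque": the same for the moment, N m; "grip_width": opening from 0.0 (shut) to 1.0 (fully open); "grip_force": force on a finger pad.
Only numpy, scipy, OpenCV 4.12 (cv2) and the standard library are available. Lean on these libraries where they do the work, as an engineer would, in place of code of your own. Each camera call takes 0.05 s, during which the arm holds its last target. There are 200 camera calls.

## Working session

There is one attempt and no reset: what is moved stays moved. The work goes in short steps, Python scripts to look and compute and a tool call to move; the robot and the scene stay as the last step left them, time stands still between calls to the robot, and variables do not carry over. Pictures are saved under pics/ and viewed, at most 10 in all, crops included, and the job is handed in when it is done.

Besides the shell and the picture viewer there is one more tool, called in YAML: its name, and indented under it one key for each argument. send_rows: Moves the arm, as the interface text tells. Its arguments: {"type":"object","properties":{"deltas":{"type":"array","items":{"type":"array","items":{"type":"array","items":{"type":"number"}}}},"newtons":{"type":"number"}},"required":["deltas"]}

```bash
mkdir -p pics
python3 - <<'E'
from station import arm, viewer
import cv2,numpy as np
for n in ("scene","top"):
    p,d=viewer.grab_frame(n); cv2.imwrite(f"pics/{n}0.png",p); np.save(f"pics/{n}0.npy",d)
    c=viewer.camera_info(n); print(n,np.round(c["intrinsics"],1).tolist(),np.round(c["extrinsics"],3).tolist(),c.keys())
s=arm.observe();print({k:np.round(v,3).tolist() for k,v in s.items()},arm.nose_length)
E
```

```text
scene [[519.4, 0.0, 289.2], [0.0, 519.4, 213.2], [0.0, 0.0, 1.0]] [[-0.796, 0.365, -0.483, -0.257], [-0.605, -0.476, 0.638, 1.139], [0.004, 0.8, 0.6, 1.113], [0.0, 0.0, 0.0, 1.0]] dict_keys(['intrinsics', 'extrinsics'])
top [[539.6, 0.0, 287.3], [0.0, 539.6, 212.4], [0.0, 0.0, 1.0]] [[-0.009, 0.998, -0.063, 0.509], [-1.0, -0.009, 0.007, 0.02], [0.006, 0.063, 0.998, 1.429], [0.0, 0.0, 0.0, 1.0]] dict_keys(['intrinsics', 'extrinsics'])
{'time_s': 0.1, 'joint_pos': [-1.208, 0.351, 1.652, -0.0, 1.139, -0.085], 'qd': [0.001, -0.001, -0.002, 0.0, 0.0, 0.001], 'tau': [0.001, -49.803, -28.571, 0.07, 0.024, -0.0], 'ee_pos': [0.238, -0.495, 0.235], 'orientation': [0.975, 0.222, -0.0, -0.001], 'wrist_force': [-0.414, 0.79, 0.279], 'wrist_torque': [-0.042, -0.026, -0.029], 'grip_force': 0.0, 'grip_width': 1.001} 0.017
```

View pics/top0.png

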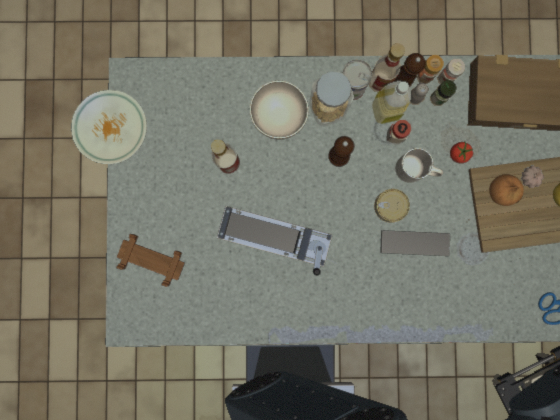

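View pics/scene0.png

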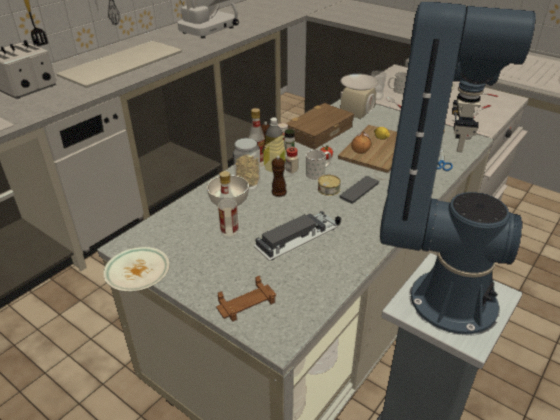

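The top view shows the cradle at (150,260), the holder with the thick stone at (262,234), the knob at (317,271), the thin stone at (415,243), the tin at (392,206), the mug at (415,165), the bottle at (226,157) and the mill at (342,150). The scene view confirms this layout, with the holder's fixed jaw on the left and the lever towards the robot.

```bash
cat > h.py <<'E'
import numpy as np, cv2
from station import arm, viewer
def cloud(n, d):
    c=viewer.camera_info(n); K=np.array(c["intrinsics"]); T=np.array(c["extrinsics"])
    v,u=np.indices(d.shape)
    P=np.stack([(u-K[0,2])/K[0,0]*d, -(v-K[1,2])/K[1,1]*d, -d],-1)
    W=P@T[:3,:3].T+T[:3,3]; W[d<=0]=np.nan; return W
def rect(W, xlo,xhi,ylo,yhi,zlo,zhi):
    m=(W[...,0]>xlo)&(W[...,0]<xhi)&(W[...,1]>ylo)&(W[...,1]<yhi)&(W[...,2]>zlo)&(W[...,2]<zhi)
    p=W[m]
    if len(p)<5: return None
    (cx,cy),(w,h),a=cv2.minAreaRect((p[:,:2]*1000).astype(np.float32))
    if w<h: w,h,a=h,w,a+90
    return dict(n=len(p),c=(round(cx),round(cy)),size=(round(w),round(h)),ang=round((a+90)%180-90,1),mean=np.round(p.mean(0)*1000,1).tolist(),med=np.round(np.median(p,0)*1000,1).tolist())
E
python3 - <<'E'
from h import *
for n in ("top","scene"):
    W=cloud(n,np.load(f"pics/{n}0.npy"))
    if n=="top":
        for nm,(u,v) in dict(cr=(150,260),hold=(262,234),knob=(317,271),piv=(319,247),thin=(415,243),tin=(392,206),cup=(415,165),bot=(220,148),mill=(344,146),bowl=(278,110)).items(): print(nm,np.round(W[v,u]*1000))
    print(n)
    print("table",np.nanmedian(W[300,200:240,2])if n=="top" else "")
    print("thick",rect(W,.3,.65,-.05,.25,.05,.065))
    print("knob",rect(W,.3,.41,-.12,-.01,.045,.08))
    print("thin",rect(W,.35,.5,-.45,-.2,.008,.022))
    print("cradle",rect(W,.25,.55,.2,.55,.026,.05))
    print("cradle_all",rect(W,.25,.55,.2,.55,.006,.05))
    print("holder_all",rect(W,.3,.65,-.15,.25,.008,.09))
    print("tin",rect(W,.4,.6,-.35,-.15,.03,.05))
    print("bot",rect(W,.5,.75,.1,.3,.06,.3)); print("mill",rect(W,.5,.75,-.2,-.08,.06,.3))
    print("cup",rect(W,.5,.75,-.5,-.25,.06,.3))
E
```

```text
cr [476. 370.  10.]
hold [541.  75.  56.]
knob [446. -63.  63.]
piv [506. -70.  35.]
thin [ 514. -324.   14.]
tin [ 611. -261.   37.]
cup [ 722. -330.    6.]
bot [729. 160. 237.]
mill [ 746. -125.  157.]
bowl [871.  33.  13.]
top
table -0.0009742751665613447
thick {'n': 1644, 'c': (541, 78), 'size': (181, 70), 'ang': 74.1, 'mean': [545.0, 75.7, 57.7], 'med': [545.2, 75.3, 57.7]}
knob None
thin {'n': 402, 'c': (426, -318), 'size': (234, 146), 'ang': 89.5, 'mean': [489.0, -330.5, 14.3], 'med': [492.9, -333.9, 14.4]}
cradle {'n': 120, 'c': (477, 370), 'size': (140, 95), 'ang': 68.9, 'mean': [475.4, 373.2, 33.3], 'med': [464.6, 405.8, 33.5]}
cradle_all {'n': 1666, 'c': (405, 344), 'size': (291, 284), 'ang': 0.9, 'mean': [465.1, 366.6, 12.8], 'med': [473.6, 368.0, 11.0]}
holder_all {'n': 3770, 'c': (462, 60), 'size': (369, 350), 'ang': 85.3, 'mean': [533.0, 42.6, 39.5], 'med': [534.8, 42.3, 41.6]}
tin {'n': 256, 'c': (585, -263), 'size': (78, 28), 'ang': -88.2, 'mean': [587.1, -263.2, 36.5], 'med': [587.4, -262.9, 36.5]}
bot {'n': 768, 'c': (636, 146), 'size': (228, 69), 'ang': 8.7, 'mean
[... 771 characters left out ...]
': 86.6, 'mean': [476.8, 376.5, 13.1], 'med': [477.8, 380.6, 10.5]}
holder_all {'n': 1867, 'c': (530, 52), 'size': (289, 116), 'ang': 72.3, 'mean': [526.9, 70.2, 37.7], 'med': [528.2, 75.1, 38.7]}
tin {'n': 79, 'c': (584, -253), 'size': (78, 31), 'ang': 88.7, 'mean': [586.4, -255.9, 35.1], 'med': [587.6, -257.9, 35.0]}
bot {'n': 759, 'c': (648, 159), 'size': (214, 65), 'ang': 14.4, 'mean': [717.8, 179.3, 143.2], 'med': [718.3, 180.7, 138.4]}
mill {'n': 212, 'c': (737, -120), 'size': (44, 25), 'ang': 86.0, 'mean': [736.7, -114.8, 109.3], 'med': [736.0, -113.0, 112.1]}
cup {'n': 262, 'c': (714, -323), 'size': (112, 77), 'ang': -78.6, 'mean': [710.3, -314.7, 76.7], 'med': [709.0, -313.0, 76.4]}
```

```bash
cat >> h.py <<'E'
def comp(W, seed_xy, zlo, zhi, r=0.13):
    "connected patch in height band nearest to seed; rect fitted with percentile-free minAreaRect after opening"
    m=((W[...,2]>zlo)&(W[...,2]<zhi)&(np.hypot(W[...,0]-seed_xy[0],W[...,1]-seed_xy[1])<r)).astype(np.uint8)
    m=cv2.morphologyEx(m,cv2.MORPH_OPEN,np.ones((3,3),np.uint8))
    n,l,s,c=cv2.connectedComponentsWithStats(m)
    if n<2: return None
    p=W[l==1+np.argmax(s[1:,4])]
    (cx,cy),(w,h),a=cv2.minAreaRect((p[:,:2]*1000).astype(np.float32))
    if w<h: w,h,a=h,w,a+90
    q=p[:,:2]-p[:,:2].mean(0); e=np.linalg.svd(q,full_matrices=False)[2][0]
    return dict(n=len(p),c=(round(cx,1),round(cy,1)),size=(round(w),round(h)),ang=round(a%180,1),pca=round(np.degrees(np.arctan2(e[1],e[0]))%180,1),mean=np.round(p.mean(0)*1000,1).tolist())
E
python3 - <<'E'
from h import *
for n in ("top","scene"):
    W=cloud(n,np.load(f"pics/{n}0.npy")); print(n)
    print("thick",comp(W,(.542,.078),.051,.066))
    print("thin",comp(W,(.514,-.324),.008,.022))
    print("cradle spine",comp(W,(.477,.371),.005,.014))
    for s in ((.50,.314),(.455,.43)): print(" saddle",comp(W,s,.018,.05,.07))
    print("knob",rect(W,.41,.48,-.09,-.03,.045,.08),rect(W,.41,.48,-.09,-.03,.056,.08))
    print("base",comp(W,(.53,.05),.006,.09,.2))
    print("tin",rect(W,.5,.7,-.32,-.2,.03,.05))
    print("botbase",rect(W,.6,.8,.08,.25,.03,.12)); print("mill",rect(W,.6,.8,-.2,-.08,.02,.1))
    m=(W[...,0]>.3)&(W[...,0]<.4)&(W[...,1]>-.1)&(W[...,1]<.2);print("table",np.nanmedian(W[m][:,2]))
E
python3 -c "
import cv2;a=cv2.imread('pics/top0.png')
b=cv2.resize(a[195:295,105:465],None,fx=2.2,fy=2.2,interpolation=cv2.INTER_CUBIC);c=cv2.imread('pics/scene0.png')[165:325,200:400];c=cv2.resize(c,None,fx=2.2,fy=2.2)
import numpy as np
o=np.zeros((b.shape[0]+c.shape[0],800,3),np.uint8);o[:b.shape[0],:b.shape[1]]=b;o[b.shape[0]:,:c.shape[1]]=c;cv2.imwrite('pics/crop1.png',o)"
```

```text
top
thick {'n': 1623, 'c': (545.2, 75.9), 'size': (180, 60), 'ang': 74.5, 'pca': np.float64(74.4), 'mean': [545.1, 75.7, 57.8]}
thin {'n': 1492, 'c': (515.0, -324.3), 'size': (181, 60), 'ang': 86.8, 'pca': np.float64(86.5), 'mean': [515.1, -324.7, 14.5]}
cradle spine {'n': 451, 'c': (476.9, 369.2), 'size': (110, 49), 'ang': 64.4, 'pca': np.float64(68.5), 'mean': [476.5, 369.8, 9.8]}
 saddle {'n': 33, 'c': (493.0, 297.1), 'size': (15, 12), 'ang': 68.8, 'pca': np.float64(70.8), 'mean': [493.3, 296.0, 31.5]}
 saddle {'n': 40, 'c': (460.9, 442.3), 'size': (15, 13), 'ang': 85.3, 'pca': np.float64(62.8), 'mean': [461.1, 440.7, 30.8]}
knob {'n': 53, 'c': (445, -62), 'size': (18, 18), 'ang': 89.6, 'mean': [445.3, -61.3, 63.6], 'med': [446.1, -60.5, 63.6]} {'n': 50, 'c': (445, -62), 'size': (18, 18), 'ang': 89.6, 'mean': [445.2, -61.7, 64.4], 'med': [446.0, -62.6, 64.0]}
base {'n': 3758, 'c': (524.8, 48.5), 'size': (293, 113), 'ang': 74.4, 'pca': np.float64(73.4), 'mean': [534.1, 42.1, 39.6]}
tin {'n': 893, 'c': (629, -274), 'size': (125, 85), 'ang': -35.2, 'mean': [615.6, -264.0, 36.6], 'med
[... 1014 characters left out ...]
: [442.8, -55.1, 56.1], 'med': [442.6, -54.7, 56.3]} {'n': 18, 'c': (446, -58), 'size': (23, 13), 'ang': -31.8, 'mean': [443.3, -57.2, 61.1], 'med': [442.6, -56.5, 60.9]}
base {'n': 1914, 'c': (527.0, 53.6), 'size': (289, 109), 'ang': 72.4, 'pca': np.float64(71.5), 'mean': [526.6, 70.9, 36.8]}
tin {'n': 290, 'c': (629, -272), 'size': (133, 83), 'ang': -38.2, 'mean': [624.2, -264.0, 35.6], 'med': [618.6, -265.8, 35.0]}
botbase {'n': 420, 'c': (680, 164), 'size': (151, 57), 'ang': 14.8, 'mean': [713.0, 183.5, 74.8], 'med': [710.6, 187.2, 75.0]}
mill {'n': 232, 'c': (738, -114), 'size': (52, 37), 'ang': 38.9, 'mean': [738.9, -112.4, 56.6], 'med': [736.4, -110.2, 54.0]}
table -0.3280267775702038
```

View pics/crop1.png

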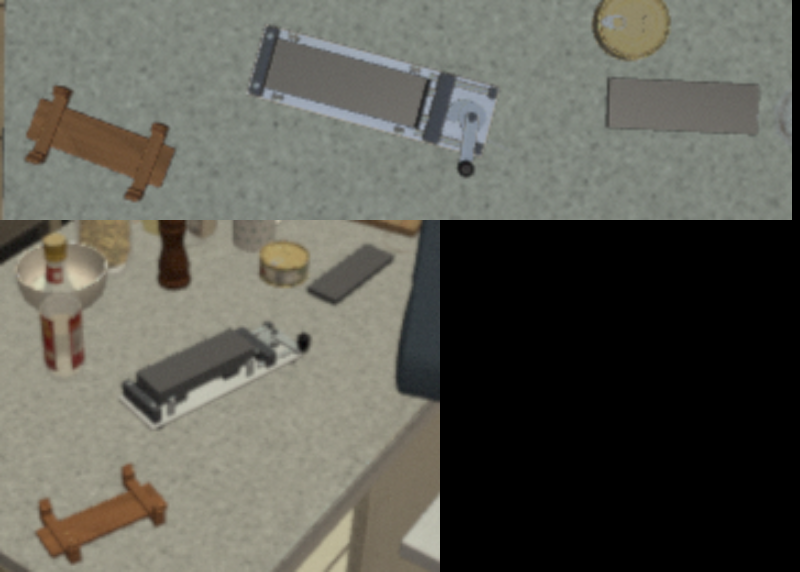

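The crop shows the cradle between its two saddles at left, the holder with the stone and the knob near (466,168), and the thin stone right of centre just below the tin. Estimates are holder (545,76) at yaw 74.4°, cradle (477,370) at 68.8°, thin stone (515,-324) at 86.8° and the knob at (445,-62) with the lever near 0.1 rad.

```bash
cat >> h.py <<'E'
def yaw():
    q=arm.observe()["orientation"]; return np.degrees(2*np.arctan2(q[1],q[0]))
def go(x,y,z,yw):
    "turn needed, and the shift in tool axes (mm) after that turn"
    s=arm.observe(); p=np.array(s["ee_pos"])*1000; y0=yaw(); a=np.radians(yw)
    d=np.array([x,y])-p[:2]
    t=(y0-yw+180)%360-180
    f=lambda a:np.round([d@[np.cos(a),np.sin(a)], d@[np.sin(a),-np.cos(a)]],1).tolist()
    print("turn",round(t,1),"shift after",f(a),"shift before",f(np.radians(y0)),"down",round(p[2]-z,1),"| at",np.round(p,1).tolist(),"yaw",round(y0,1),"t",round(s["time_s"],1))
E
python3 -c "
from h import *
go(445.3,-61.5,110,-9.7)"
```

```text
turn 35.4 shift after [131.1, -462.7] shift before [374.7, -301.5] down 125.2 | at [238.1, -495.5, 235.2] yaw 25.7 t 0.1
```

send_rows:
  deltas:
    - [[0, 0, 0, 0, 7.1], [0, 0, 0, 0, 7.1], [0, 0, 0, 0, 7.1], [0, 0, 0, 0, 7.1], [0, 0, 0, 0, 7]]

```text
time_s: 0.52
ee_pos: [0.2381, -0.4956, 0.2353]
orientation: [0.996, -0.088, -0.0, -0.0]
wrist_force: [-0.3, -0.4, 0.2]
grip_width: 0.69
grip_force: 0.0
```

```bash
python3 -c "
from h import *
go(445.3,-61.5,110,-9.7)"
```

```text
turn -0.4 shift after [131.1, -462.8] shift before [127.9, -463.7] down 125.3 | at [238.1, -495.6, 235.3] yaw -10.1 t 0.5
```

send_rows:
  deltas:
    - [[0, 0.0108, -0.0385, 0.005, 0], [0, 0.0108, -0.0385, 0.005, 0], [0, 0.0108, -0.0385, 0.005, 0], [0, 0.0108, -0.0385, 0.005, 0], [0, 0.0108, -0.0385, 0.005, 0]]

```text
time_s: 0.93
ee_pos: [0.3242, -0.3133, 0.2103]
orientation: [0.996, -0.085, -0.0, -0.0]
wrist_force: [1.4, -0.8, 0.1]
grip_width: 0.498
grip_force: 0.0
```

send_rows:
  deltas:
    - [[0, 0.0108, -0.0385, 0.013, 0], [0, 0.0108, -0.0385, 0.013, 0], [0, 0.0108, -0.0385, 0.013, 0], [0, 0.0108, -0.0385, 0.013, 0], [0, 0.0108, -0.0385, 0.013, 0]]

```text
time_s: 1.35
ee_pos: [0.4093, -0.1343, 0.1457]
orientation: [0.996, -0.085, 0.0, 0.0]
wrist_force: [0.5, -1.2, 0.4]
grip_width: 0.499
grip_force: 0.0
```

send_rows:
  deltas:
    - [[0, 0.0108, -0.0385, 0.013, 0], [0, 0.0108, -0.0385, 0.013, 0], [0, 0, 0, 0, 0], [0, 0, 0, 0, 0]]

```text
time_s: 1.68
ee_pos: [0.4429, -0.063, 0.1197]
orientation: [0.997, -0.083, -0.001, -0.0]
wrist_force: [-0.9, -0.3, 0.8]
grip_width: 0.498
grip_force: 0.0
```

```bash
python3 -c "
from h import *
go(445.3,-61.5,57,-9.7)
a,_=viewer.grab_frame('top');b,_=viewer.grab_frame('scene')
a=cv2.resize(a[190:330,220:360],None,fx=2.8,fy=2.8);b=cv2.resize(b[150:290,270:410],None,fx=2.8,fy=2.8)
cv2.imwrite('pics/k.png',np.hstack([a,b]))"
```

```text
turn 0.2 shift after [2.1, -1.8] shift before [2.1, -1.8] down 62.7 | at [442.9, -63.0, 119.7] yaw -9.5 t 1.7
```

View pics/k.png

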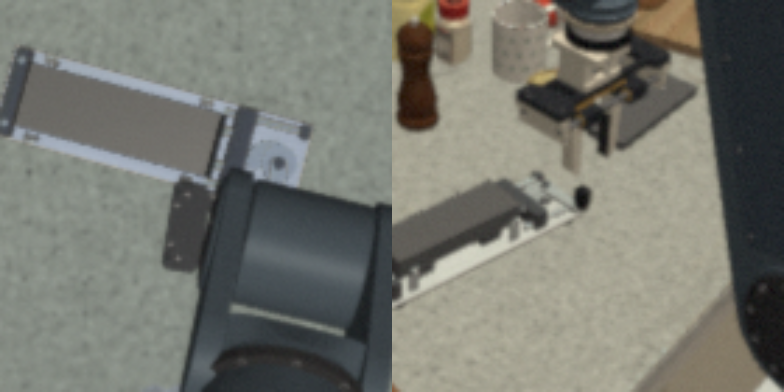

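The left half shows the arm hiding the knob. The right half shows the open fingers at about (590,140) directly above the knob at (582,197).

send_rows:
  deltas:
    - [[0, 0.002, -0.002, 0.02, 0], [0, 0, 0, 0.02, 0], [0, 0, 0, 0.013, 0], [0, 0, 0, 0.01, 0], [0, 0, 0, 0, 0]]
  newtons: 25

```text
time_s: 2.2
ee_pos: [0.4444, -0.0639, 0.0564]
orientation: [0.996, -0.086, -0.001, -0.0]
wrist_force: [0.1, 0.3, -0.0]
grip_width: 0.501
grip_force: 0.0
```

send_rows:
  deltas:
    - [[1, 0, 0, 0, 0], [1, 0, 0, 0, 0], [1, 0, 0, 0, 0], [1, 0, 0, 0, 0], [1, 0, 0, 0, 0]]

```text
time_s: 2.62
ee_pos: [0.4455, -0.063, 0.058]
orientation: [0.996, -0.085, 0.0, 0.0]
wrist_force: [-0.7, -0.6, 4.1]
grip_width: 0.204
grip_force: 25.0
```

send_rows:
  deltas:
    - [[1, 0.0002, 0.0052, 0, -5], [1, 0.0002, 0.0052, 0, -5], [1, 0.0002, 0.0052, 0, -5], [1, 0.0002, 0.0052, 0, -5], [1, 0.0002, 0.0052, 0, -5]]

```text
time_s: 3.03
ee_pos: [0.4474, -0.089, 0.058]
orientation: [0.991, 0.135, 0.001, 0.0]
wrist_force: [4.5, 3.9, -1.9]
grip_width: 0.21
grip_force: 25.0
```

```bash
python3 -c "
from h import *
s=arm.observe();print(s['wrist_force'],s['wrist_torque'])
p=np.array(s['ee_pos'])[:2]*1000-[504.1,-71.6];print(np.hypot(*p),np.degrees(np.arctan2(p[1],p[0]))%360-164.4);go(445,-61,57,-9.7)"
```

```text
[ 4.52798622  3.93482978 -1.92336166] [ 0.60416188 -0.91135013 -0.02119584]
59.30773532143328 32.648280435810904
turn 25.2 shift after [-7.1, -27.2] shift before [5.2, -27.6] down 1.0 | at [447.4, -89.0, 58.0] yaw 15.5 t 3.0
```

send_rows:
  deltas:
    - [[1, 0.0002, 0.0052, 0, -5], [1, 0.0002, 0.0052, 0, -5], [1, 0.0002, 0.0052, 0, -5], [1, 0.0002, 0.0052, 0, -5], [1, 0.0002, 0.0052, 0, -5]]

```text
time_s: 3.45
ee_pos: [0.4599, -0.1116, 0.058]
orientation: [0.938, 0.346, 0.002, 0.001]
wrist_force: [8.1, 8.4, -3.0]
grip_width: 0.208
grip_force: 25.0
```

send_rows:
  deltas:
    - [[1, 0.0002, 0.0052, 0, -5], [1, 0.0002, 0.0052, 0, -5], [1, 0.0002, 0.0052, 0, -5], [1, 0.0002, 0.0052, 0, -5], [1, 0.0002, 0.0052, 0, -5]]

```text
time_s: 3.87
ee_pos: [0.4802, -0.1267, 0.058]
orientation: [0.841, 0.541, 0.001, 0.0]
wrist_force: [7.0, 12.1, 0.1]
grip_width: 0.206
grip_force: 25.0
```

send_rows:
  deltas:
    - [[1, 0, 0, 0, 0], [1, 0, 0, 0, 0], [-0.2, 0, 0, 0, 0], [-0.2, 0, 0, 0, 0], [-0.2, 0, 0, 0, 0]]

```text
time_s: 4.28
ee_pos: [0.4787, -0.1274, 0.0575]
orientation: [0.842, 0.539, -0.0, 0.0]
wrist_force: [-0.1, -0.5, -0.7]
grip_width: 0.373
grip_force: 0.0
```

```bash
python3 -c "
from h import *
s=arm.observe();print(s['wrist_force'],s['wrist_torque'])
p=np.array(s['ee_pos'])[:2]*1000-[504.1,-71.6];print(np.hypot(*p),np.degrees(np.arctan2(p[1],p[0]))%360-164.4);go(545.2,75.8,90,74.4)"
```

```text
[-0.06386453 -0.45959197 -0.72996163] [-0.05043752 -0.03201155 -0.01907948]
61.34019266054288 81.13200994680977
turn -9.1 shift after [213.6, 9.4] shift before [212.4, -24.6] down -32.5 | at [478.7, -127.4, 57.5] yaw 65.3 t 4.3
```

send_rows:
  deltas:
    - [[-1, 0, 0, -0.03, 0], [-1, 0, 0, -0.03, -4.5], [-1, 0, 0, -0.005, -4.6], [-1, 0.0356, 0.0016, 0, 0], [-1, 0.0356, 0.0016, 0, 0]]

```text
time_s: 4.7
ee_pos: [0.5013, -0.0601, 0.1233]
orientation: [0.798, 0.603, 0.0, 0.001]
wrist_force: [1.1, -0.7, 0.1]
grip_width: 0.73
grip_force: 0.0
```

send_rows:
  deltas:
    - [[-1, 0.0356, 0.0016, 0, 0], [-1, 0.0356, 0.0016, 0, 0], [-1, 0.0356, 0.0016, 0, 0], [-1, 0.0356, 0.0016, 0, 0], [-1, 0, 0, 0, 0]]

```text
time_s: 5.12
ee_pos: [0.5468, 0.0802, 0.1226]
orientation: [0.796, 0.606, 0.001, 0.0]
wrist_force: [0.2, 1.0, 0.5]
grip_width: 0.996
grip_force: 0.0
```

```bash
python3 -c "
from h import *
go(545.2,75.8,48,74.4)
a,d=viewer.grab_frame('top');b,e=viewer.grab_frame('scene')
W=cloud('top',d);print('knob',rect(W,.41,.52,-.15,-.1,.056,.08))
a=cv2.resize(a[190:330,200:340],None,fx=2.8,fy=2.8);b=cv2.resize(b[150:290,230:370],None,fx=2.8,fy=2.8)
cv2.imwrite('pics/s.png',np.hstack([a,b]))"
```

```text
turn 0.2 shift after [-4.6, -0.4] shift before [-4.6, -0.4] down 74.6 | at [546.8, 80.2, 122.6] yaw 74.6 t 5.1
knob {'n': 49, 'c': (479, -125), 'size': (18, 18), 'ang': 0.8, 'mean': [479.7, -125.1, 63.9], 'med': [480.6, -125.5, 63.7]}
```

View pics/s.png

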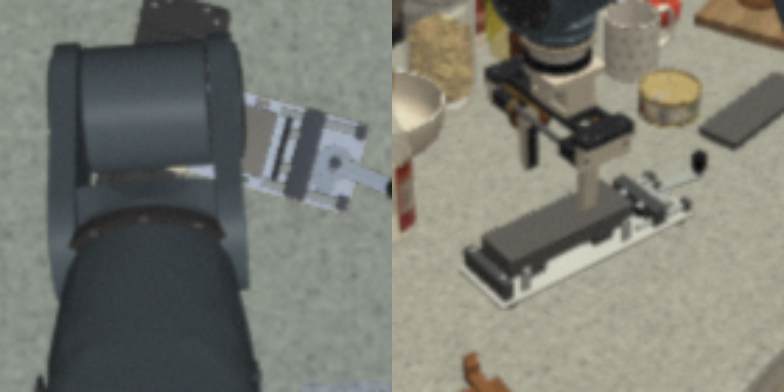

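The left half shows the lever swung out to the lower right. The right half shows the open fingers straddling above the stone at about (585,185).

send_rows:
  deltas:
    - [[-1, -0.006, 0, 0.02, 0], [-1, 0, 0, 0.02, 0], [-1, 0, 0, 0.02, 0], [-1, 0, 0, 0.0145, 0], [-1, 0, 0, 0, 0]]
  newtons: 50

```text
time_s: 5.63
ee_pos: [0.542, 0.0683, 0.0455]
orientation: [0.797, 0.604, -0.002, -0.001]
wrist_force: [-0.2, -1.1, 0.1]
grip_width: 1.0
grip_force: 0.0
```

send_rows:
  deltas:
    - [[0.5, 0, 0, 0, 0], [1, 0, 0, 0, 0], [1, 0, 0, 0, 0], [1, 0, 0, 0, 0], [1, 0, 0, 0, 0]]

```text
time_s: 6.05
ee_pos: [0.5444, 0.0698, 0.0487]
orientation: [0.797, 0.604, 0.0, 0.0]
wrist_force: [-0.5, -0.3, 0.5]
grip_width: 0.694
grip_force: 0.0
```

```bash
python3 -c "
from h import *
go(545.2,74,48,74.4);print(arm.observe()['wrist_force'],arm.observe()['wrist_torque'])"
```

```text
turn -0.0 shift after [4.3, -0.3] shift before [4.3, -0.3] down 0.7 | at [544.4, 69.8, 48.7] yaw 74.4 t 6.0
[-0.46203934 -0.28345338  0.4694574 ] [-0.0754035  -0.07880235 -0.04580572]
```

send_rows:
  deltas:
    - [[1, 0, 0, 0, 0], [1, 0, 0, 0, 0], [1, 0, 0, 0, 0]]

```text
time_s: 6.3
ee_pos: [0.5444, 0.0698, 0.0485]
orientation: [0.797, 0.604, 0.0, 0.0]
wrist_force: [-0.7, -2.7, 5.5]
grip_width: 0.642
grip_force: 50.0
```

```bash
python3 -c "
from h import *
go(545.2,74,48,74.4);s=arm.observe();print(s['wrist_force'],s['wrist_torque'],s['grip_width'],s['grip_force'])"
```

```text
turn -0.0 shift after [4.2, -0.3] shift before [4.2, -0.3] down 0.5 | at [544.4, 69.8, 48.5] yaw 74.4 t 6.3
[-0.69247679 -2.70017086  5.54481365] [-0.26693171  0.09906288 -0.12345016] 0.6419563305807426 50.0026273727417
```

send_rows:
  deltas:
    - [[1, 0, 0, -0.005, 0], [1, 0, 0, -0.015, 0], [1, 0, 0, -0.025, 0], [1, 0, 0, -0.03, 0], [1, 0, 0, -0.025, 0]]

```text
time_s: 6.72
ee_pos: [0.5433, 0.07, 0.149]
orientation: [0.797, 0.604, -0.001, -0.0]
wrist_force: [0.7, 0.2, -5.8]
grip_width: 0.643
grip_force: 50.0
```

send_rows:
  deltas:
    - [[1, 0, 0, 0, 0], [1, 0, 0, 0, 0], [1, 0, 0, 0, 0]]

```text
time_s: 6.97
ee_pos: [0.5429, 0.0699, 0.1463]
orientation: [0.797, 0.604, -0.001, -0.001]
wrist_force: [-0.1, -0.2, -5.4]
grip_width: 0.641
grip_force: 50.0
```

```bash
python3 -c "
from h import *
s=arm.observe();print(s['wrist_force'],s['wrist_torque'],s['grip_width'])
a=np.radians(68.8);go(477-4.2*np.cos(a),368.3-4.2*np.sin(a),36,68.8)
for n in('scene','top'):
  a,d=viewer.grab_frame(n);W=cloud(n,d);
  print(comp(W,(.545,.075),.1,.175,.12));cv2.imwrite('pics/l_%s.png'%n,a)"
```

```text
[-0.06089143 -0.19778663 -5.36507555] [-0.02253876 -0.01549426 -0.00220866] 0.6414619762372031
turn 5.6 shift after [250.2, -169.4] shift before [265.4, -144.3] down 110.3 | at [542.9, 69.9, 146.3] yaw 74.4 t 7.0
{'n': 842, 'c': (542.4, 78.5), 'size': (187, 92), 'ang': 66.2, 'pca': np.float64(66.2), 'mean': [538.5, 103.8, 148.6]}
{'n': 105, 'c': (522.3, -7.4), 'size': (55, 15), 'ang': 176.3, 'pca': np.float64(170.5), 'mean': [526.6, -6.7, 154.9]}
```

send_rows:
  deltas:
    - [[1, 0, 0, 0, 5.6], [1, 0.0125, -0.0085, 0, 0], [1, 0.025, -0.017, 0, 0], [1, 0.0275, -0.0186, 0, 0], [1, 0.0275, -0.0186, 0, 0]]

```text
time_s: 7.48
ee_pos: [0.5181, 0.1796, 0.1464]
orientation: [0.826, 0.564, -0.001, -0.0]
wrist_force: [0.9, 1.1, -6.0]
grip_width: 0.641
grip_force: 50.0
```

send_rows:
  deltas:
    - [[1, 0.0275, -0.0186, 0, 0], [1, 0.0275, -0.0186, 0, 0], [1, 0.0275, -0.0186, 0, 0], [1, 0.0275, -0.0186, 0, 0], [1, 0.025, -0.017, 0, 0]]

```text
time_s: 7.9
ee_pos: [0.4815, 0.3393, 0.1463]
orientation: [0.825, 0.565, -0.001, -0.0]
wrist_force: [1.1, -0.2, -5.3]
grip_width: 0.641
grip_force: 50.0
```

send_rows:
  deltas:
    - [[1, 0.0125, -0.0085, 0.02, 0], [1, 0.01, -0.007, 0.025, 0], [1, 0, 0, 0.01, 0], [1, 0, 0, 0, 0], [1, 0, 0, 0, 0]]

```text
time_s: 8.32
ee_pos: [0.4763, 0.3635, 0.0921]
orientation: [0.825, 0.565, -0.001, 0.0]
wrist_force: [-0.4, 0.3, -5.7]
grip_width: 0.642
grip_force: 50.0
```

```bash
python3 -c "
from h import *
a=np.radians(68.8);go(477-4.2*np.cos(a),368.3-4.2*np.sin(a),36,68.8)
o=[]
for n,(u,v) in(('scene',(245,290)),('top',(150,255))):
  a,d=viewer.grab_frame(n);o.append(cv2.resize(a[v-70:v+70,u-70:u+70],None,fx=2.8,fy=2.8))
  W=cloud(n,d)
  print(comp(W,(.477,.37),.088,.125,.12))
cv2.imwrite('pics/c.png',np.hstack(o))"
```

```text
turn -0.1 shift after [0.5, -1.1] shift before [0.5, -1.1] down 56.1 | at [476.3, 363.5, 92.1] yaw 68.7 t 8.3
{'n': 639, 'c': (483.4, 412.2), 'size': (103, 89), 'ang': 72.8, 'pca': np.float64(52.3), 'mean': [485.8, 414.9, 98.6]}
{'n': 623, 'c': (458.1, 317.6), 'size': (70, 60), 'ang': 68.7, 'pca': np.float64(39.2), 'mean': [459.1, 311.7, 102.1]}
```

View pics/c.png

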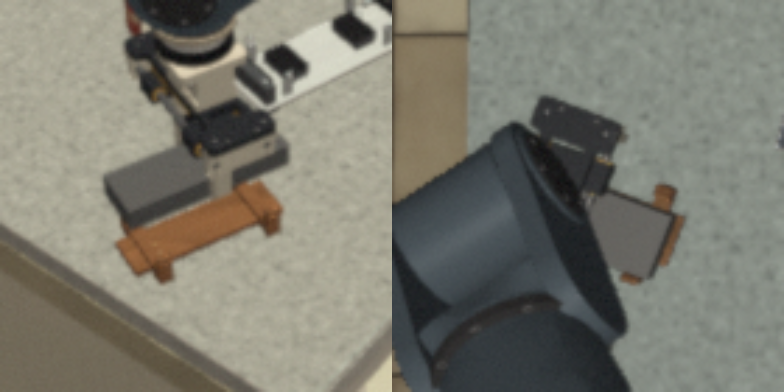

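The left half shows the stone held level above the cradle. In the right half the stone end at (640,230) sits squarely over the saddle, and the measured offset is only about 1.3 mm.

send_rows:
  deltas:
    - [[1, 0.001, -0.0013, 0.01, 0], [1, 0, 0, 0.016, 0], [1, 0, 0, 0.014, 0], [1, 0, 0, 0.008, 0], [1, 0, 0, 0.004, 0]]

```text
time_s: 8.83
ee_pos: [0.4755, 0.3653, 0.04]
orientation: [0.825, 0.564, -0.001, -0.0]
wrist_force: [0.6, 0.9, -5.6]
grip_width: 0.64
grip_force: 50.0
```

send_rows:
  deltas:
    - [[1, 0, 0, 0.001, 0], [1, 0, 0, 0.001, 0], [1, 0, 0, 0.001, 0], [1, 0, 0, 0, 0]]

```text
time_s: 9.17
ee_pos: [0.4759, 0.3659, 0.0384]
orientation: [0.825, 0.565, 0.0, 0.0]
wrist_force: [-0.2, 0.4, -6.0]
grip_width: 0.64
grip_force: 50.0
```

send_rows:
  deltas:
    - [[1, 0, 0, 0.001, 0], [1, 0, 0, 0.001, 0], [1, 0, 0, 0.001, 0], [1, 0, 0, 0, 0]]

```text
time_s: 9.5
ee_pos: [0.4756, 0.3657, 0.0348]
orientation: [0.825, 0.565, -0.0, -0.0]
wrist_force: [0.7, -0.1, -5.9]
grip_width: 0.641
grip_force: 50.0
```

send_rows:
  deltas:
    - [[1, 0, 0, 0.001, 0], [1, 0, 0, 0.001, 0], [1, 0, 0, 0, 0]]

```text
time_s: 9.75
ee_pos: [0.4757, 0.3658, 0.0345]
orientation: [0.825, 0.565, 0.0, 0.0]
wrist_force: [-6.1, -4.9, 14.1]
grip_width: 0.643
grip_force: 50.0
```

send_rows:
  deltas:
    - [[-0.35, 0, 0, -0.0005, 0], [-0.4, 0, 0, 0, 0], [-0.6, 0, 0, 0, 0], [-0.8, 0, 0, 0, 0], [-0.8, 0, 0, 0, 0]]

```text
time_s: 10.17
ee_pos: [0.4758, 0.3658, 0.0335]
orientation: [0.825, 0.565, 0.0, -0.0]
wrist_force: [0.2, -0.1, -0.2]
grip_width: 0.86
grip_force: 0.0
```

send_rows:
  deltas:
    - [[-0.8, 0, 0, -0.01, 0], [-0.8, 0, 0, -0.03, 0], [-0.8, 0, 0, -0.04, 0], [-0.8, 0, 0, -0.03, 0]]

```text
time_s: 10.5
ee_pos: [0.4759, 0.3659, 0.1465]
orientation: [0.825, 0.565, 0.001, 0.0]
wrist_force: [0.7, 0.2, 0.5]
grip_width: 0.901
grip_force: 0.0
```

```bash
python3 -c "
from h import *
go(515,-326,145,86.8)"
```

```text
turn -18.0 shift after [-688.6, 77.6] shift before [-630.7, 287.1] down 1.5 | at [475.9, 365.9, 146.5] yaw 68.8 t 10.5
```

send_rows:
  deltas:
    - [[-1, 0, 0, 0, -6], [-1, 0, 0, 0, -6], [-1, 0, 0, 0, -6], [-1, -0.0382, 0.0043, 0, 0], [-1, -0.0382, 0.0043, 0, 0]]

```text
time_s: 10.92
ee_pos: [0.4797, 0.2891, 0.144]
orientation: [0.726, 0.688, 0.0, 0.0]
wrist_force: [0.8, -0.6, 0.5]
grip_width: 0.999
grip_force: 0.0
```

send_rows:
  deltas:
    - [[-1, -0.0382, 0.0043, 0, 0], [-1, -0.0382, 0.0043, 0, 0], [-1, -0.0382, 0.0043, 0, 0], [-1, -0.0382, 0.0043, 0, 0], [-1, -0.0382, 0.0043, 0, 0]]

```text
time_s: 11.33
ee_pos: [0.4905, 0.0953, 0.1443]
orientation: [0.727, 0.687, 0.0, 0.0]
wrist_force: [0.6, -1.2, -1.0]
grip_width: 1.002
grip_force: 0.0
```

send_rows:
  deltas:
    - [[-1, -0.0382, 0.0043, 0, 0], [-1, -0.0382, 0.0043, 0, 0], [-1, -0.0382, 0.0043, 0, 0], [-1, -0.0382, 0.0043, 0, 0], [-1, -0.0382, 0.0043, 0, 0]]

```text
time_s: 11.75
ee_pos: [0.5012, -0.0968, 0.1443]
orientation: [0.727, 0.687, 0.0, 0.0]
wrist_force: [0.5, 0.4, 0.9]
grip_width: 0.999
grip_force: 0.0
```

send_rows:
  deltas:
    - [[-1, -0.0382, 0.0043, 0, 0], [-1, -0.0382, 0.0043, 0, 0], [-1, -0.0382, 0.0043, 0, 0], [-1, -0.0382, 0.0043, 0, 0], [-1, -0.0382, 0.0043, 0, 0]]

```text
time_s: 12.17
ee_pos: [0.5117, -0.2888, 0.1443]
orientation: [0.727, 0.687, 0.0, 0.0]
wrist_force: [0.8, -0.0, -0.0]
grip_width: 0.998
grip_force: 0.0
```

send_rows:
  deltas:
    - [[-1, -0.0382, 0.0043, 0, 0], [-1, 0, 0, 0.03, 0], [-1, 0, 0, 0.03, 0], [-1, 0, 0, 0, 0], [-1, 0, 0, 0, 0]]

```text
time_s: 12.58
ee_pos: [0.5136, -0.3247, 0.0833]
orientation: [0.727, 0.687, -0.0, -0.001]
wrist_force: [0.3, -0.4, -0.4]
grip_width: 1.002
grip_force: 0.0
```

```bash
python3 -c "
from h import *
go(515,-326,19,86.8)
o=[]
for n,(u,v) in(('scene',(350,190)),('top',(150,260))):
  a,d=viewer.grab_frame(n);o.append(cv2.resize(a[v-70:v+70,u-70:u+70],None,fx=2.8,fy=2.8))
  W=cloud(n,d)
  print('thick',comp(W,(.477,.37),.033,.055,.13)); print('thin',comp(W,(.515,-.325),.008,.022,.13))
cv2.imwrite('pics/t.png',np.hstack(o))"
```

```text
turn -0.0 shift after [-1.2, 1.5] shift before [-1.2, 1.5] down 64.3 | at [513.6, -324.7, 83.3] yaw 86.8 t 12.6
thick {'n': 1048, 'c': (475.9, 374.7), 'size': (182, 67), 'ang': 68.7, 'pca': np.float64(68.8), 'mean': [474.5, 379.1, 41.7]}
thin {'n': 309, 'c': (513.7, -310.4), 'size': (168, 63), 'ang': 84.1, 'pca': np.float64(87.2), 'mean': [513.4, -300.5, 12.8]}
thick {'n': 1694, 'c': (476.7, 371.5), 'size': (181, 61), 'ang': 68.8, 'pca': np.float64(68.8), 'mean': [476.7, 370.6, 43.6]}
thin {'n': 758, 'c': (517.3, -282.4), 'size': (98, 60), 'ang': 86.7, 'pca': np.float64(94.5), 'mean': [519.2, -278.4, 14.6]}
```

View pics/t.png

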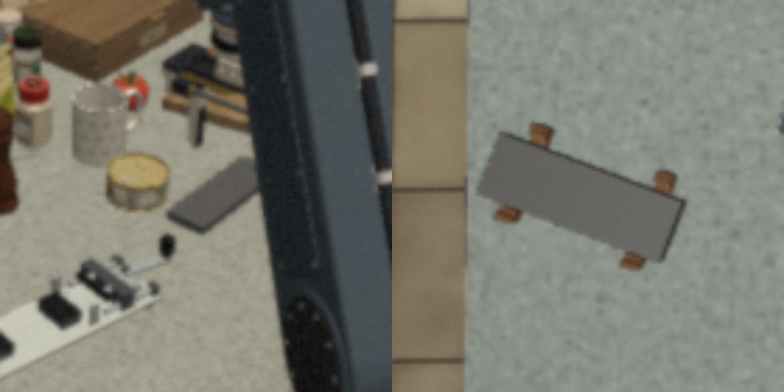

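The right half shows the thick stone flat and centred in the cradle between the saddles at (583,197). In the left half the finger is above the thin stone and clear of the tin at (138,180).

send_rows:
  deltas:
    - [[-1, -0.001, 0.0015, 0.02, 0], [-1, 0, 0, 0.02, 0], [-1, 0, 0, 0.015, 0], [-1, 0, 0, 0.008, 0], [-1, 0, 0, 0, 0]]
  newtons: 35

```text
time_s: 13.1
ee_pos: [0.5156, -0.3259, 0.0206]
orientation: [0.727, 0.687, -0.0, -0.0]
wrist_force: [0.5, 1.0, 1.3]
grip_width: 1.001
grip_force: 0.0
```

send_rows:
  deltas:
    - [[0, 0, 0, 0, 0], [0.3, 0, 0, 0, 0], [0.3, 0, 0, 0, 0], [0.3, 0, 0, 0, 0], [0.3, 0, 0, 0, 0]]

```text
time_s: 13.52
ee_pos: [0.5157, -0.3264, 0.0211]
orientation: [0.727, 0.687, 0.0, 0.0]
wrist_force: [0.8, -0.6, -0.4]
grip_width: 0.692
grip_force: 0.0
```

send_rows:
  deltas:
    - [[1, 0, 0, 0, 0], [1, 0, 0, 0, 0], [1, 0, 0, 0, 0], [1, 0, 0, 0, 0]]

```text
time_s: 13.85
ee_pos: [0.5157, -0.3264, 0.0209]
orientation: [0.727, 0.687, 0.0, 0.0]
wrist_force: [-0.4, 0.6, 5.1]
grip_width: 0.64
grip_force: 35.0
```

```bash
python3 -c "
from h import *
go(515,-326,19,86.8)"
```

```text
turn -0.0 shift after [0.3, -0.7] shift before [0.3, -0.7] down 1.9 | at [515.7, -326.4, 20.9] yaw 86.8 t 13.8
```

send_rows:
  deltas:
    - [[1, 0, 0, -0.005, 0], [1, 0, 0, -0.015, 0], [1, 0, 0, -0.03, 0], [1, 0, 0, -0.035, 0], [1, 0, 0, -0.03, 0]]

```text
time_s: 14.27
ee_pos: [0.5151, -0.3259, 0.1368]
orientation: [0.727, 0.687, -0.0, -0.001]
wrist_force: [0.6, -0.3, -2.9]
grip_width: 0.638
grip_force: 35.0
```

send_rows:
  deltas:
    - [[1, 0, 0, -0.005, 0], [1, 0, 0, 0, 6.2], [1, 0, 0, 0, 6.2], [1, 0, 0, 0, 0], [1, 0, 0, 0, 0]]

```text
time_s: 14.68
ee_pos: [0.515, -0.3259, 0.1394]
orientation: [0.796, 0.606, -0.0, -0.001]
wrist_force: [0.4, 0.3, -3.3]
grip_width: 0.642
grip_force: 35.0
```

```bash
python3 -c "
from h import *
go(543.9,69.2,51,74.4);s=arm.observe();print(s['wrist_force'],s['wrist_torque'])"
```

```text
turn 0.1 shift after [388.3, -78.4] shift before [388.5, -77.4] down 88.4 | at [515.0, -325.9, 139.4] yaw 74.5 t 14.7
[ 0.37245479  0.34612791 -3.32424854] [-0.0852475  -0.07739792 -0.05004088]
```

send_rows:
  deltas:
    - [[1, 0.015, -0.003, 0, 0], [1, 0.03, -0.006, 0, 0], [1, 0.036, -0.0073, 0, 0], [1, 0.036, -0.0073, 0, 0], [1, 0.036, -0.0073, 0, 0]]

```text
time_s: 15.1
ee_pos: [0.5264, -0.1683, 0.1399]
orientation: [0.796, 0.605, -0.0, -0.0]
wrist_force: [1.0, 0.2, -3.1]
grip_width: 0.639
grip_force: 35.0
```

send_rows:
  deltas:
    - [[1, 0.036, -0.0073, 0, 0], [1, 0.036, -0.0073, 0, 0], [1, 0.036, -0.0073, 0, 0], [1, 0.036, -0.0073, 0, 0], [1, 0.036, -0.0073, 0, 0]]

```text
time_s: 15.52
ee_pos: [0.5396, 0.015, 0.1401]
orientation: [0.796, 0.606, -0.0, -0.0]
wrist_force: [0.9, 0.3, -3.2]
grip_width: 0.639
grip_force: 35.0
```

send_rows:
  deltas:
    - [[1, 0.036, -0.0073, 0, 0], [1, 0.019, -0.0036, 0.015, 0], [1, 0, 0, 0.025, 0], [1, 0, 0, 0.015, 0], [1, 0, 0, 0, 0]]

```text
time_s: 15.93
ee_pos: [0.5423, 0.0694, 0.0823]
orientation: [0.796, 0.606, -0.002, -0.002]
wrist_force: [-1.5, -0.1, -3.6]
grip_width: 0.641
grip_force: 35.0
```

send_rows:
  deltas:
    - [[1, 0, 0, 0, 0], [1, 0, 0, 0, 0]]

```text
time_s: 16.1
ee_pos: [0.545, 0.0686, 0.0863]
orientation: [0.796, 0.605, 0.0, 0.0]
wrist_force: [0.1, 0.3, -3.4]
grip_width: 0.64
grip_force: 35.0
```

```bash
python3 -c "
from h import *
go(543.9,69.2,51,74.4)
o=[]
for n,(u,v) in(('scene',(300,220)),('top',(265,235))):
  a,d=viewer.grab_frame(n);o.append(cv2.resize(a[v-70:v+70,u-70:u+70],None,fx=2.8,fy=2.8))
  W=cloud(n,d)
  print('thin',comp(W,(.545,.07),.072,.095,.13))
  print('jaw',comp(W,(.517,-.025),.03,.055,.05))
cv2.imwrite('pics/p.png',np.hstack(o))"
```

```text
turn 0.0 shift after [0.3, -1.2] shift before [0.3, -1.2] down 35.3 | at [545.0, 68.6, 86.3] yaw 74.4 t 16.1
thin {'n': 473, 'c': (556.0, 102.6), 'size': (123, 89), 'ang': 62.2, 'pca': np.float64(82.9), 'mean': [552.3, 106.7, 78.8]}
jaw {'n': 76, 'c': (490.8, -32.4), 'size': (43, 37), 'ang': 119.1, 'pca': np.float64(152.6), 'mean': [491.6, -29.3, 36.6]}
thin {'n': 134, 'c': (522.7, -11.4), 'size': (58, 18), 'ang': 173.4, 'pca': np.float64(169.8), 'mean': [525.8, -10.4, 80.1]}
jaw {'n': 316, 'c': (512.0, -37.6), 'size': (83, 42), 'ang': 176.8, 'pca': np.float64(166.6), 'mean': [511.2, -40.9, 38.9]}
```

View pics/p.png

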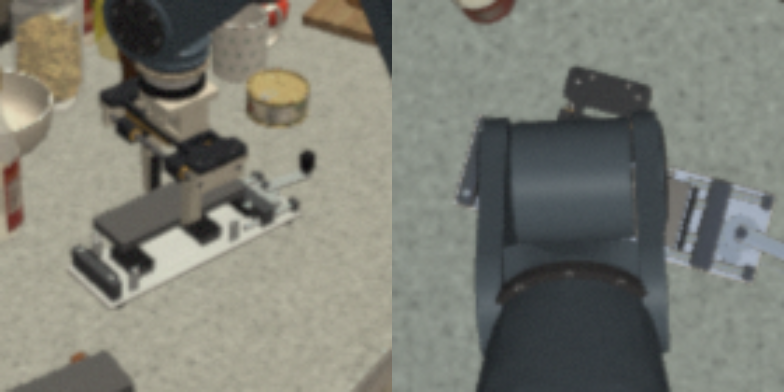

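The left half shows the thin stone level over the rests with the lever out. The right half shows its end at (680,215) inside the moving jaw. I'll check the lateral centre against the base plate's own edges.

```bash
python3 -c "
from h import *
e=np.radians(74.4);ex=np.array([np.cos(e),np.sin(e)]);ey=np.array([-np.sin(e),np.cos(e)])
def lat(W,xl,xh,zl,zh,yl=60):
  q=(W[...,:2]*1000-[545.2,75.8]);hx=q@ex;hy=q@ey
  m=(hx>xl)&(hx<xh)&(abs(hy)<yl)&(W[...,2]>zl)&(W[...,2]<zh)
  b=[]
  for x in np.arange(xl,xh,6):
    k=m&(hx>=x)&(hx<x+6)
    if k.sum()>5: b.append((hy[k].min(),hy[k].max()))
  b=np.array(b);print(len(b),np.round(np.median(b,0),1),'centre',round(np.median(b.mean(1)),1))
W=cloud('top',np.load('pics/top0.npy'))
print('plate',end=' ');lat(W,-66,66,.008,.06)
print('thick',end=' ');lat(W,-66,66,.05,.066)
print('plate tail',end=' ');lat(W,-130,-105,.008,.06)
W=cloud('top',viewer.grab_frame('top')[1])
print('thin now',end=' ');lat(W,-96,-84,.07,.1)
q=(W[...,:2]*1000-[545.2,75.8]);m=(abs(q@ey)<26)&(W[...,2]>.07)&(W[...,2]<.1)&(q@ex<-60)
print('thin end hx',np.percentile((q@ex)[m],[0,5,20]))
m=(abs(q@ey)<26)&(W[...,2]>.033)&(W[...,2]<.055)&(q@ex<-90)&(q@ex>-135);print('jaw hx',np.percentile((q@ex)[m],[1,95,99]))
go(543.9,69.2,51,74.4)"
```

```text
plate 22 [-42.9  43.4] centre 0.3
thick 22 [-29.2  29.5] centre 0.1
plate tail 5 [-43.1  43.3] centre 0.0
thin now 2 [-29.7  27.4] centre -1.2
thin end hx [-217.25614296  -95.39529067  -93.16066604]
jaw hx [-133.46492359 -100.15142511  -99.0450484 ]
turn -0.0 shift after [0.4, -1.5] shift before [0.4, -1.5] down 35.5 | at [545.2, 68.4, 86.5] yaw 74.4 t 16.2
```

send_rows:
  deltas:
    - [[1, 0, -0.0013, 0.005, 0], [1, 0, 0, 0.01, 0], [1, 0, 0, 0.008, 0], [1, 0, 0, 0.004, 0], [1, 0, 0, 0.003, 0]]

```text
time_s: 16.67
ee_pos: [0.543, 0.0688, 0.0543]
orientation: [0.797, 0.604, -0.001, -0.0]
wrist_force: [0.2, 0.3, -3.1]
grip_width: 0.638
grip_force: 35.0
```

send_rows:
  deltas:
    - [[1, 0, 0, 0.001, 0], [1, 0, 0, 0.001, 0], [1, 0, 0, 0.001, 0], [1, 0, 0, 0, 0]]

```text
time_s: 17.0
ee_pos: [0.5435, 0.0689, 0.0525]
orientation: [0.797, 0.604, 0.0, 0.0]
wrist_force: [0.3, 0.9, -3.6]
grip_width: 0.645
grip_force: 35.0
```

send_rows:
  deltas:
    - [[1, 0, 0, 0.001, 0], [1, 0, 0, 0.0005, 0], [1, 0, 0, 0, 0]]

```text
time_s: 17.25
ee_pos: [0.5434, 0.0689, 0.051]
orientation: [0.797, 0.604, 0.0, -0.0]
wrist_force: [1.0, 0.3, -3.5]
grip_width: 0.639
grip_force: 35.0
```

send_rows:
  deltas:
    - [[1, 0, 0, 0.0005, 0], [1, 0, 0, 0.0005, 0], [1, 0, 0, 0, 0]]

```text
time_s: 17.5
ee_pos: [0.5435, 0.0689, 0.0509]
orientation: [0.797, 0.604, 0.0, 0.0]
wrist_force: [-5.1, -0.6, 9.3]
grip_width: 0.64
grip_force: 35.0
```

Contact at the expected height; release, rise, and look.

send_rows:
  deltas:
    - [[-0.35, 0, 0, 0, 0], [-0.4, 0, 0, 0, 0], [-0.6, 0, 0, 0, 0], [-0.8, 0, 0, 0, 0], [-0.8, 0, 0, 0, 0]]

```text
time_s: 17.92
ee_pos: [0.5435, 0.0689, 0.05]
orientation: [0.797, 0.604, 0.0, 0.0]
wrist_force: [0.7, 0.6, -0.6]
grip_width: 0.868
grip_force: 0.0
```

send_rows:
  deltas:
    - [[-0.8, 0, 0, -0.01, 0], [-0.8, 0, 0, -0.03, 0], [-0.8, 0, 0, -0.03, 0], [0, 0, 0, 0, 4.5], [0, 0, 0, 0, 4.6]]

```text
time_s: 18.33
ee_pos: [0.5445, 0.069, 0.1225]
orientation: [0.843, 0.538, 0.002, 0.001]
wrist_force: [-0.5, 0.1, -0.4]
grip_width: 0.801
grip_force: 0.0
```

```bash
python3 -c "
from h import *
go(479.5,-127.0,57,65.3)"
```

```text
turn -0.2 shift after [-205.2, 22.8] shift before [-205.1, 23.6] down 65.5 | at [544.5, 69.0, 122.5] yaw 65.1 t 18.3
```

send_rows:
  deltas:
    - [[0, -0.0342, 0.0039, 0, 0], [0, -0.0342, 0.0039, 0, 0], [0, -0.0342, 0.0039, 0, 0], [0, -0.0342, 0.0039, 0, 0], [0, -0.0342, 0.0039, 0, 0]]

```text
time_s: 18.75
ee_pos: [0.489, -0.0959, 0.1208]
orientation: [0.842, 0.539, 0.0, 0.0]
wrist_force: [0.8, -0.2, -0.0]
grip_width: 0.504
grip_force: 0.0
```

send_rows:
  deltas:
    - [[0, -0.0342, 0.0038, 0, 0], [0, 0, 0, 0, 0], [0, 0, 0, 0, 0], [0, 0, 0, 0, 0]]

```text
time_s: 19.08
ee_pos: [0.4789, -0.127, 0.1204]
orientation: [0.842, 0.539, 0.0, 0.0]
wrist_force: [0.0, -0.4, -1.7]
grip_width: 0.503
grip_force: 0.0
```

```bash
python3 -c "
from h import *
go(480,-126.8,57,65.3)
o=[]
e=np.radians(74.4);ex=np.array([np.cos(e),np.sin(e)]);ey=np.array([-np.sin(e),np.cos(e)])
for n,(u,v) in(('scene',(300,220)),('top',(265,235))):
  a,d=viewer.grab_frame(n);o.append(cv2.resize(a[v-70:v+70,u-70:u+70],None,fx=2.8,fy=2.8))
  W=cloud(n,d)
  r=comp(W,(.545,.07),.039,.055,.11);q=np.array(r['c'])-[545.2,75.8];print('thin',r,'holder',q@ex,q@ey)
cv2.imwrite('pics/q.png',np.hstack(o))"
```

```text
turn -0.1 shift after [0.6, 0.9] shift before [0.6, 0.9] down 63.4 | at [478.9, -127.0, 120.4] yaw 65.2 t 19.1
thin {'n': 561, 'c': (540.4, 72.2), 'size': (185, 70), 'ang': 71.9, 'pca': np.float64(73.8), 'mean': [541.3, 78.2, 43.0]} holder -4.758200379424858 3.6550689664138702
thin {'n': 1575, 'c': (542.6, 70.5), 'size': (180, 60), 'ang': 74.4, 'pca': np.float64(74.7), 'mean': [542.4, 70.2, 44.7]} holder -5.803953137627283 1.078947624413026
```

View pics/q.png

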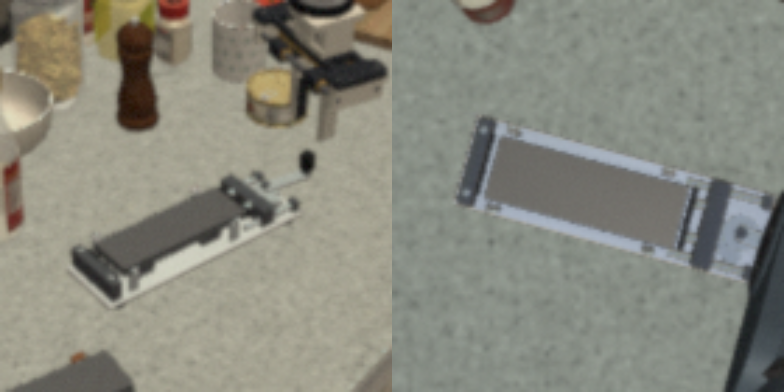

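The right half shows the thin stone seated between the guides, with its gap at the moving-jaw end. The left half shows the fingers above and beside the knob at (307,160).

send_rows:
  deltas:
    - [[0, 0.0005, 0.0008, 0.02, 0], [0, 0, 0, 0.02, 0], [0, 0, 0, 0.015, 0], [0, 0, 0, 0.008, 0], [0, 0, 0, 0, 0]]
  newtons: 25

```text
time_s: 19.6
ee_pos: [0.4792, -0.1261, 0.0557]
orientation: [0.842, 0.54, -0.001, -0.001]
wrist_force: [0.9, 0.8, -0.3]
grip_width: 0.5
grip_force: 0.0
```

send_rows:
  deltas:
    - [[1, 0, 0, 0, 0], [1, 0, 0, 0, 0], [1, 0, 0, 0, 0], [1, 0, 0, 0, 0], [1, 0, 0, 0, 0]]

```text
time_s: 20.02
ee_pos: [0.4801, -0.1273, 0.0576]
orientation: [0.842, 0.539, 0.0, 0.001]
wrist_force: [0.3, 1.2, 2.1]
grip_width: 0.208
grip_force: 25.0
```

send_rows:
  deltas:
    - [[1, 0.0002, -0.0052, 0, 5], [1, 0.0002, -0.0052, 0, 5], [1, 0.0002, -0.0052, 0, 5], [1, 0.0002, -0.0052, 0, 5], [1, 0.0002, -0.0052, 0, 5]]

```text
time_s: 20.43
ee_pos: [0.4592, -0.1118, 0.0575]
orientation: [0.94, 0.342, 0.0, 0.0]
wrist_force: [-0.7, -1.3, 1.9]
grip_width: 0.203
grip_force: 25.0
```

send_rows:
  deltas:
    - [[1, 0.0002, -0.0052, 0, 5], [1, 0.0002, -0.0052, 0, 5], [1, 0.0002, -0.0052, 0, 5], [1, 0.0002, -0.0052, 0, 5], [1, 0.0002, -0.0052, 0, 5]]

```text
time_s: 20.85
ee_pos: [0.4466, -0.0888, 0.0574]
orientation: [0.991, 0.131, -0.0, 0.0]
wrist_force: [-3.1, -0.5, 6.2]
grip_width: 0.208
grip_force: 25.0
```

```bash
cat > k.py <<'E'
from h import *
s=arm.observe();print(np.round(s['wrist_force'],1),np.round(s['wrist_torque'],2),s['grip_width'])
p=np.array(s['ee_pos'])[:2]*1000-[504.1,-73];print(np.hypot(*p),np.degrees(np.arctan2(p[1],p[0]))%360-164.4,yaw())
E
python3 k.py
```

```text
[-3.1 -0.5  6.2] [-0.15  0.46  0.13] 0.20788357019982953
59.67224793236378 30.950926604300605 15.030454582284134
```

send_rows:
  deltas:
    - [[1, 0.0002, -0.0052, 0, 5], [1, 0.0002, -0.0052, 0, 5], [1, 0.0002, -0.0052, 0, 5], [1, 0.0002, -0.0052, 0, 5], [1, 0.0002, -0.0052, 0, 5]]

```text
time_s: 21.27
ee_pos: [0.4447, -0.0627, 0.0574]
orientation: [0.996, -0.087, -0.001, -0.0]
wrist_force: [-5.1, 0.3, 10.1]
grip_width: 0.204
grip_force: 25.0
```

send_rows:
  deltas:
    - [[1, 0.0002, -0.0052, 0, 5], [1, 0, -0.001, 0, 1], [1, 0, 0, 0, 0], [1, 0, 0, 0, 0]]

```text
time_s: 21.6
ee_pos: [0.446, -0.0564, 0.0574]
orientation: [0.991, -0.137, -0.001, -0.0]
wrist_force: [-6.1, 4.1, 11.1]
grip_width: 0.21
grip_force: 25.0
```

```bash
python3 k.py
```

```text
[-6.1  4.1 11.1] [0.92 1.02 0.18] 0.20962049078377523
60.450958409982626 -0.36482696938193726 -15.732743671090962
```

Home. Release, rise, and check.

send_rows:
  deltas:
    - [[0, 0, 0, 0, 0], [0, 0, 0, 0, 0], [0, 0, 0, 0, 0], [0, 0, 0, -0.02, 0], [0, 0, 0, -0.03, 0]]

```text
time_s: 22.02
ee_pos: [0.4455, -0.0568, 0.1058]
orientation: [0.991, -0.137, -0.002, -0.0]
wrist_force: [0.0, 0.2, -0.2]
grip_width: 0.486
grip_force: 0.0
```

send_rows:
  deltas:
    - [[0, -0.01, 0.03, -0.04, 0], [0, -0.01, 0.04, -0.01, 0], [0, -0.01, 0.04, 0, 0], [0, -0.01, 0.04, 0, 0], [0, -0.01, 0.04, 0, 0]]

```text
time_s: 22.43
ee_pos: [0.3497, -0.2223, 0.15]
orientation: [0.991, -0.137, 0.001, 0.0]
wrist_force: [-0.0, 0.1, -0.4]
grip_width: 0.5
grip_force: 0.0
```

send_rows:
  deltas:
    - [[0, 0, 0.02, 0, 0], [0, 0, 0, 0, 0], [0, 0, 0, 0, 0]]

```text
time_s: 22.68
ee_pos: [0.345, -0.2408, 0.1495]
orientation: [0.99, -0.138, 0.0, 0.0]
wrist_force: [-0.2, 0.3, 0.0]
grip_width: 0.501
grip_force: 0.0
```

```bash
python3 -c "
from h import *
go(480,-126.8,57,65.3)
o=[]
e=np.radians(74.4);ex=np.array([np.cos(e),np.sin(e)]);ey=np.array([-np.sin(e),np.cos(e)])
for n,(u,v) in(('scene',(300,220)),('top',(265,235))):
  a,d=viewer.grab_frame(n);o.append(cv2.resize(a[v-70:v+70,u-70:u+70],None,fx=2.8,fy=2.8))
  W=cloud(n,d)
  r=comp(W,(.545,.07),.0415,.055,.11);q=np.array(r['c'])-[545.2,75.8];print('thin',r,'holder',q@ex,q@ey)
  print('thick',comp(W,(.477,.37),.033,.055,.13))
  k=rect(W,.41,.48,-.1,-.02,.056,.08)
  if k: p=np.array(k['c'])-[504.1,-71.6];print('lever',k,np.degrees(np.arctan2(p[1],p[0]))%360-164.4)
cv2.imwrite('pics/f.png',np.hstack(o))"
```

```text
turn -81.2 shift after [160.0, 75.0] shift before [98.6, -146.6] down 92.5 | at [345.0, -240.8, 149.5] yaw -15.9 t 22.7
thin {'n': 26, 'c': (520.5, 23.5), 'size': (39, 12), 'ang': 146.2, 'pca': np.float64(145.8), 'mean': [519.7, 23.0, 43.6]} holder -57.015721812714595 9.725608781723807
thick {'n': 1054, 'c': (475.7, 374.0), 'size': (181, 66), 'ang': 68.9, 'pca': np.float64(68.6), 'mean': [474.0, 378.8, 41.5]}
lever {'n': 22, 'c': (444, -52), 'size': (16, 16), 'ang': 4.0, 'mean': [443.6, -50.3, 61.5], 'med': [443.1, -50.6, 61.4]} -2.4623452043445013
thin {'n': 971, 'c': (544.6, 77.9), 'size': (179, 60), 'ang': 74.5, 'pca': np.float64(72.2), 'mean': [545.4, 88.7, 45.5]} holder 1.861289497905925 1.142629163370677
thick {'n': 1677, 'c': (476.4, 371.2), 'size': (181, 61), 'ang': 68.8, 'pca': np.float64(68.9), 'mean': [477.0, 370.9, 43.6]}
lever {'n': 47, 'c': (446, -57), 'size': (18, 15), 'ang': 89.2, 'mean': [446.3, -56.4, 63.6], 'med': [446.1, -55.6, 64.1]} 1.494166550690096
```

View pics/f.png

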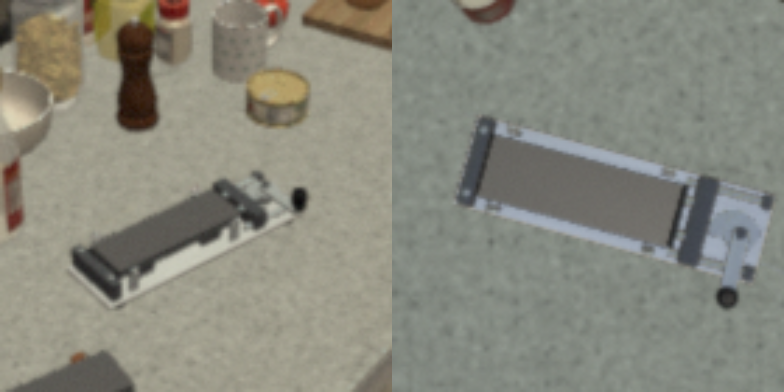

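The right half shows the stone against the fixed jaw with the lever home at (727,297). I'll check that the stone is flat with a plane fit.

```bash
python3 -c "
from h import *
e=np.radians(74.4);ex=np.array([np.cos(e),np.sin(e)]);ey=np.array([-np.sin(e),np.cos(e)])
W=cloud('top',viewer.grab_frame('top')[1])
q=W[...,:2]*1000-[545.2,75.8];hx=q@ex;hy=q@ey;z=W[...,2]*1000
m=(abs(hx)<80)&(abs(hy)<24)&(z>0)
A=np.c_[hx[m],hy[m],np.ones(m.sum())];print(m.sum(),np.linalg.lstsq(A,z[m],rcond=None)[0])
for x in range(-110,110,10):
  k=(abs(hx-x)<5)&(abs(hy)<24);print(x,np.round(np.nanmedian(z[k]),1),end='; ')
W0=cloud('top',np.load('pics/top0.npy'));k=(abs(hx)<80)&(abs(hy)<24);print(np.linalg.lstsq(A,W0[...,2][m]*1000,rcond=None)[0])
"
```

```text
1163 [5.41494512e-04 1.00271321e-02 4.48968908e+01]
-110 39.7; -100 36.0; -90 41.9; -80 44.8; -70 44.0; -60 45.2; -50 44.4; -40 45.2; -30 45.3; -20 45.0; -10 44.9; 0 45.3; 10 44.2; 20 44.9; 30 45.2; 40 45.3; 50 45.0; 60 44.6; 70 44.6; 80 44.3; 90 41.4; 100 40.5; [nan nan nan]
```

```bash
python3 -c "
from station import finish_job
print(finish_job())"
```

```text
the job is handed in; nothing more can be done
None
```

The holder is changed over and the job handed in at about 23 s: the thick stone lies flat and centred in the cradle, the thin stone is flat against the fixed jaw with the lever home, and nothing was dropped; the pad force on the stone was not measured and the bystanders were only checked by eye.

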